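# Gauge the iron sleeve and show the tip level

## Task

Take the gauge rod with the round collar from the rack and push it into the sloping steel sleeve until its collar stops against the sleeve's mouth, then draw it right out. Finish still holding the rod in the gripper: level, its tip over the middle of the round white reading pad and roughly 8 cm above it, keeping still and touching nothing else. Leave the collarless scriber, the solder spool and the tin where they are.

Things in the scene. Friction and masses are not known exactly. Their poses are not given: they have to be found in the camera images.
- gauge: Loose gauge rod, 70 to 120 g, level in a rack place, tip roughly to the robot (yaw within 0.3 rad), axis 50 mm above the table. Origin on its axis at the collar's stop face; x runs from tip to handle, z up. Probe: round steel, 8 mm diameter, round end, x = -85 to 0 mm. Collar: steel disc 34 mm diameter, x = 0 to 6 mm. Handle: square aluminium bar 16 x 16 mm, x = 6 to 115 mm.
- gauge_tip (a point): The tip of the gauge's probe, at x = -85 mm on the gauge.
- gauge_grip (a point): Middle of the gauge's handle, at x = 55 mm on the gauge: a good place to grip, across the 16 mm handle (gauge y axis), from above.
- sleeve: Fixed rigid steel tube, 100 mm long, sloping 35 degrees from level, mouth up and roughly away from the robot (yaw within 0.3 rad). Origin: centre of the mouth, 120 mm above the table; x points along the tube OUT of the mouth, y is level. Bore 12 mm, open both ends; last 8 mm flares to 20 mm; rim 28 mm outside. The gauge is home when its origin meets this one, x axes in line.
- cradle: Fixed cradle of the sleeve: steel base plate 160 x 90 x 12 mm (x = -125 to 35 mm) with a post and cheeks to about 105 mm height, clamping the sleeve about 54 mm down from its mouth. Origin on the table directly below the mouth's centre; x is the level direction that the mouth faces.
- rack: Fixed black rack, base 180 x 160 x 8 mm (x = -55 to 125, y = -80 to 80 mm). Origin on the table; rods lie along its x at y = +45 and -45 mm, collar above x = 0, handle to +x. Two cross bars 10 mm thick carry them: at x = 105 mm (handle; notch floor 42 mm high, cheeks to 51) and x = -40 mm (probe; floor 46 mm, cheeks to 55). Between the bars it is open down to the base.
- pad: Fixed round white reading pad, 80 mm diameter (86 mm black rim), 12 mm high, near the middle of the work area. Origin at the centre of its underside, on the table.
- scriber: Bystander: a loose scriber in the rack's other place, same length and square handle as the gauge and same axes, but WITHOUT a collar and with a pointed tip. Leave it.
- spool: Bystander: solder spool standing on the table, 48 mm diameter, 40 mm high, origin under its centre. Leave it.
- tin: Bystander: low round brass tin, 52 mm diameter, 16 mm high, origin under its centre. Leave it.

How it is judged:
By the outcome, as a careful person would: the job done as asked, in the order asked, and still so for the second after the job is handed in, while the arm keeps its last pose, push and grip.
It also fails if it takes over 48 s, if anything falls off the work surface, if the arm or the gripper's body presses on something with over 40 N, if the wrist force passes 120 N, or if a joint passes its speed limit or range.

## Robot

A 6-joint arm with a two-finger parallel gripper is mounted at the origin on the work surface. World frame = base frame: x ahead of the robot, y to its left, z up, the work surface at z = 0. Lengths are in mm, angles in rad, forces in N, time in s.
With the tool pointing down it reaches from about 325 to 875 mm from the base axis. Payload 4.4 kg.
Tool frame: the origin (TCP) lies on the centre line of the jaws, within the pads' length; the fingertips stand ahead of it and the grasp point (between the pads) lies 6 mm ahead of it (ctrl.tcp_to_tips is the z of the fingertips in the tool frame, in mm); z points along the fingers, y is the line along which they close (so a half turn about z gives the same grasp; the last joint's range is limited). The gripper opens to 85 mm and grips with 20 to 120 N. Pads are 22 mm wide; open, the fingers measure 114 mm over their backs; the gripper's body (76 mm by 85 mm) begins 54 mm behind the grasp point. The pads swing forward as they close: fully open they stand 13 mm farther back than shut.
Start: joints at [1.014, 0.207, 1.542, -0, 1.393, -0.15], TCP at [227.521, 528.073, 256.282] pointing down, gripper open.
Joint ranges: [-2.73, 2.73], [-0.86, 2.22], [0.23, 2.46], [-1.11, 4.25], [0.08, 2.63], [-2.82, 2.82]. Speed limits (rad/s): [2.79, 2.79, 3.14, 3.14, 3.14, 3.14].

## Interface

Orientations are given as a 3x3 rotation matrix whose columns are the frame's x, y, z axes.
In Python, from plant import ctrl, sensors, optics gives the robot as it stands. Calls block until the motion is done:
- ctrl.move_ptp(position, orientation): joint-space move of the TCP to a pose.
- ctrl.move_l(position, rot=None, vel=150, threshold=None): straight line of the TCP; rot=None keeps the orientation; vel is the mean speed in mm/s. With threshold (N) it stops when the force on the tool has changed by that much, and returns True; else False.
- ctrl.set_joints(angles): joint-space move.
- ctrl.gripper_to(opening, force=None): finger opening in mm; force is the grip in N (None keeps the last); returns when the fingers have stopped.
- ctrl.hold(seconds).
- ctrl.solve_ik(position, orientation): joint angles nearest the present ones, or None.
- sensors.read_state(): the state.
- optics.grab_frame(name): name is "scene" or "top" or "wrist"; returns (picture, depth): 400x640x3 uint8, red, green, blue; 400x640 float32, mm along the optical axis (not along the pixel's ray), 0 where there is no reading.
- optics.camera_params(name): a dict with "mtx" (3x3 intrinsics, pixels), "k1" (the pictures are not rectified: a ray, as slopes to the right and down, at radius r is drawn at 1 + k1 r^2 times it, then the intrinsics apply), "R" (3x3) and "t" (3): a world point X has camera coordinates R X + t; the wrist camera has in their place "T_tool_cam" (4x4, takes a point from camera to tool coordinates, whose origin is the TCP and whose axes are the flange's). Camera axes: x right, y down, z forward; pixel columns grow to the right and rows downward; lengths in mm; the calibration is good to about 2 mm. A picture is of the moment at which its call begins: read the wrist's pose just before it. camera_params takes no time and is no camera call.
A pose or a line that the arm cannot do raises ctrl.MotionError and nothing moves.
- ctrl.finish_job(): hands the job in; it is judged then, once.
The state is a dict: "t": time; "q": joint angles; "qvel": joint speeds; "tau": joint torques, N m; "eef_pos": TCP position; "eef_rot": TCP orientation; "force": force on the tool from outside, world axes, zero at the start; "wrist_torque": the same for the moment, N m; "grip_width": finger opening in mm; "grasp_force": force on a finger pad.
Only numpy, scipy, OpenCV 4.12 (cv2) and the standard library are available. Lean on these libraries where they do the work, as an engineer would, in place of code of your own. Each camera call takes 0.05 s, during which the arm holds its last target. There are 200 camera calls.

## Working session

There is one attempt and no reset: what is moved stays moved. The work goes in short steps, each a Python script; the robot and the scene stay as the last script left them, time stands still between calls to the robot, and variables do not carry over. Pictures are saved under pics/ and viewed, at most 10 in all, crops included, and the job is handed in when it is done.

```bash
ls; mkdir -p pics; python3 - <<'E'
from plant import ctrl, sensors, optics
import numpy as np, cv2
for n in ("top","scene"):
    im,d=optics.grab_frame(n); cv2.imwrite(f"pics/{n}0.png",im[:,:,::-1]); np.savez(f"{n}0.npz",im=im,d=d)
    print(n,optics.camera_params(n))
print(optics.camera_params("wrist"),ctrl.tcp_to_tips,sensors.read_state()["t"])
E
```

```text
pics
top {'mtx': array([[361.78540791,   0.        , 317.09558267],
       [  0.        , 361.78540791, 199.04990452],
       [  0.        ,   0.        ,   1.        ]]), 'k1': -0.012213209256435913, 'R': array([[-0.0123216 , -0.99987189,  0.01021699],
       [-0.98682663,  0.0105112 , -0.16143949],
       [ 0.16131142, -0.01207159, -0.98682972]]), 't': array([-15.75363529, 553.57935795, 886.61054762])}
scene {'mtx': array([[376.44900956,   0.        , 325.24470876],
       [  0.        , 376.44900956, 199.40992807],
       [  0.        ,   0.        ,   1.        ]]), 'k1': -0.046953009559177965, 'R': array([[-0.57197714,  0.82012162,  0.01557815],
       [ 0.61394587,  0.44062423, -0.65492042],
       [-0.5439785 , -0.36503537, -0.75553727]]), 't': array([ 306.86918972, -267.42941884, 1202.30602213])}
{'mtx': array([[278.72132469,   0.        , 323.57541685],
       [  0.        , 278.72132469, 203.77151535],
       [  0.        ,   0.        ,   1.        ]]), 'k1': -0.03457074899034209, 'T_tool_cam': array([[ 4.00225731e-04, -9.61444206e-01, -2.74999779e-01,
         7.04858292e+01],
       [ 9.99999888e-01,  3.15495746e-04,  3.52342569e-04,
        -6.03482096e-01],
       [-2.51996461e-04, -2.74999889e-01,  9.61444225e-01,
        -1.16825832e+02],
       [ 0.00000000e+00,  0.00000000e+00,  0.00000000e+00,
         1.00000000e+00]])} 25.0 0.1
```

View pics/top0.png

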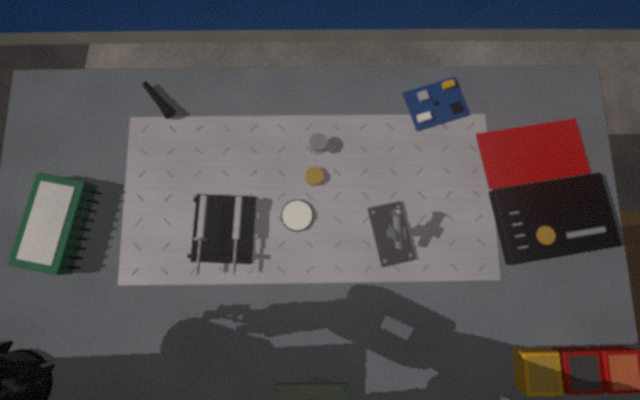

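View pics/scene0.png

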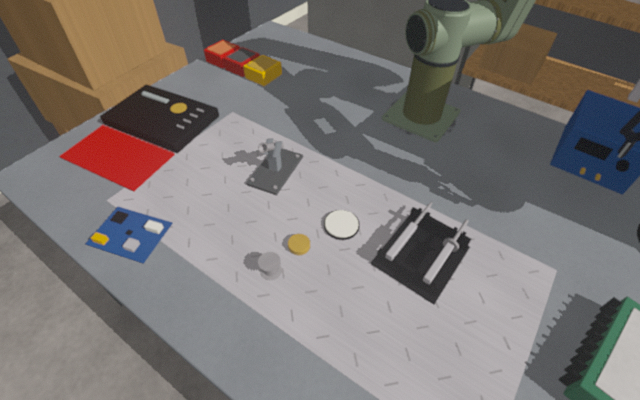

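Top view: rack near (225,228), pad (297,215), cradle (392,233), tin (315,176), spool (318,142). The scene view shows that the left rod in the top view (the +y one, scene (455,240)) carries the collar, so that is the gauge. I'll locate these roughly, then look with the wrist camera.

```bash
cat > h.py <<'E'
from plant import ctrl, sensors, optics
import numpy as np, cv2
def cam(n, st=None):
    """-> mtx, k1, Rwc (cam->world), C (centre)"""
    p=optics.camera_params(n)
    if n!="wrist": return p["mtx"],p["k1"],p["R"].T,-p["R"].T@p["t"]
    T=p["T_tool_cam"]; R=np.array(st["eef_rot"])
    return p["mtx"],p["k1"],R@T[:3,:3],R@T[:3,3]+np.array(st["eef_pos"])
def rays(c,px):
    K,k1,R,C=c; px=np.float64(px).reshape(-1,1,2)
    u=cv2.undistortPoints(px,K,np.array([k1,0,0,0.]))[:,0]
    return np.c_[u,np.ones(len(u))]@R.T
def on_z(c,px,z):
    d=rays(c,px); return c[3]+d*((z-c[3][2])/d[:,2])[:,None]
def proj(c,X):
    K,k1,R,C=c
    return cv2.projectPoints(np.float64(X).reshape(-1,3),cv2.Rodrigues(R.T)[0],-R.T@C,K,np.array([k1,0,0,0.]))[0][:,0]
def grab(tag):
    st=sensors.read_state(); im,d=optics.grab_frame("wrist")
    cv2.imwrite(f"pics/{tag}.png",im[:,:,::-1]); c=cam("wrist",st)
    np.savez(f"{tag}.npz",im=im,d=d,K=c[0],k1=c[1],R=c[2],C=c[3]); return im,d,c
def load(tag):
    f=np.load(f"{tag}.npz"); return f["im"],f["d"],(f["K"],float(f["k1"]),f["R"],f["C"])
def fr(x,z):  # frame from x axis and approx z
    x=x/np.linalg.norm(x); y=np.cross(z,x); y/=np.linalg.norm(y); return np.c_[x,y,np.cross(x,y)]
E
python3 - <<'E'
from h import *
np.set_printoptions(precision=3,suppress=True)
c=cam("top")
for n,px,z in [("rack",[(195,195),(257,195),(253,263),(190,261)],8),("rods",[(203,195),(198,272),(240,195),(236,272)],50),("pad",[(297,215)],12),("plate",[(370,210),(404,203),(416,257),(382,265)],12),("tube",[(396,208),(399,245)],110),("tin",[(315,176)],16),("spool",[(318,142)],40)]:
    print(n,on_z(c,px,z)[:,:2].round(0).tolist())
st=sensors.read_state(); print(st["eef_rot"])
for p in ([590,230,260],[590,-150,260],[590,-150,180]):
  for s in (1,-1):
    for th in (0,.61):
      x=np.array([np.cos(th),0,np.sin(th)]); z=np.array([-np.sin(th),0,np.cos(th)])
      R=np.c_[s*x,np.cross(-z,s*x),-z]; print(p,s,th,ctrl.solve_ik(p,R))
E
```

```text
rack [[574.0, 304.0], [572.0, 138.0], [393.0, 146.0], [400.0, 310.0]]
rods [[566.0, 270.0], [373.0, 275.0], [565.0, 175.0], [372.0, 181.0]]
pad [[517.0, 31.0]]
plate [[528.0, -163.0], [546.0, -255.0], [403.0, -279.0], [383.0, -189.0]]
tube [[519.0, -210.0], [431.0, -213.0]]
tin [[621.0, -18.0]]
spool [[708.0, -26.0]]
[[-0.918  0.396 -0.001]
 [ 0.396  0.918 -0.002]
 [ 0.    -0.002 -1.   ]]
[590, 230, 260] 1 0 [ 0.235  0.326  1.384 -0.     1.431  1.806]
[590, 230, 260] 1 0.61 [ 0.318  0.055  1.818 -0.281  0.702  2.051]
[590, 230, 260] -1 0 [ 0.235  0.326  1.384 -0.     1.431 -1.336]
[590, 230, 260] -1 0.61 [ 0.318  0.055  1.818 -0.281  0.702 -1.091]
[590, -150, 260] 1 0 [-0.391  0.275  1.45  -0.     1.417  1.18 ]
[590, -150, 260] 1 0.61 [-0.534 -0.017  1.892  0.43   0.773  0.802]
[590, -150, 260] -1 0 [-0.391  0.275  1.45  -0.     1.417 -1.962]
[590, -150, 260] -1 0.61 [-0.534 -0.017  1.892  0.43   0.773 -2.339]
[590, -150, 180] 1 0 [-0.391  0.346  1.53  -0.     1.266  1.18 ]
[590, -150, 180] 1 0.61 [-0.534  0.095  1.963  0.534  0.61   0.669]
[590, -150, 180] -1 0 [-0.391  0.346  1.53  -0.     1.266 -1.962]
[590, -150, 180] -1 0.61 [-0.534  0.095  1.963  0.534  0.61  -2.473]
```

```bash
python3 - <<'E'
from h import *
R0=np.c_[[1,0,0],[0,-1,0],[0,0,-1.]]
T=lambda:sensors.read_state()["t"]
ctrl.move_ptp([455,255,240],R0); print(T()); grab("wg")
a=.17; x=np.array([np.cos(a),np.sin(a),0])
ctrl.move_ptp(np.array([502,-215,270])+40*x-[0,0,0],fr(x,[0,0,1])@np.diag([1,-1,-1])); print(T()); grab("ws1")
th=np.radians(35); u=np.array([np.cos(th)*x[0],np.cos(th)*x[1],np.sin(th)]); F=fr(u,[0,0,1])
ctrl.move_ptp(np.array([502,-215,120])+90*u+50*F[:,2],F@np.diag([1,-1,-1])); print(T()); grab("ws2")
a,b,c=[cv2.imread(f"pics/{n}.png") for n in ("wg","ws1","ws2")]
cv2.imwrite("pics/m1.png",np.vstack([a[:,60:580],b[:,60:580]])[:, :][:800])
E
```

```text
1.8917
3.6667
4.375
```

View pics/wg.png

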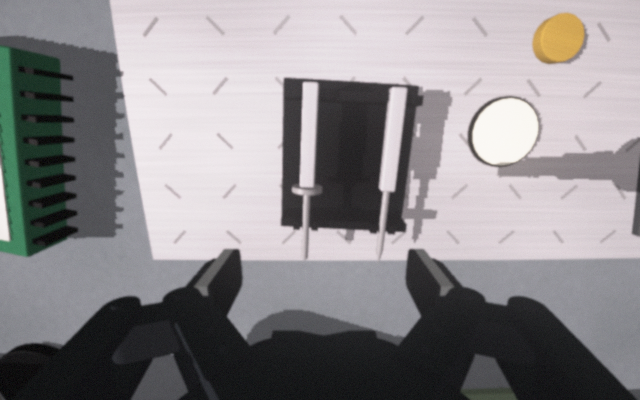

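View pics/ws1.png

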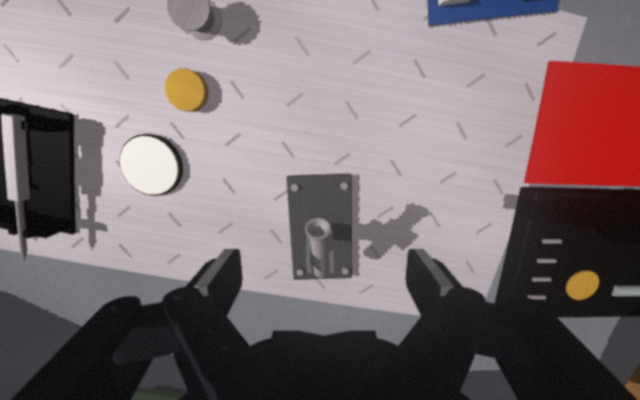

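View pics/ws2.png

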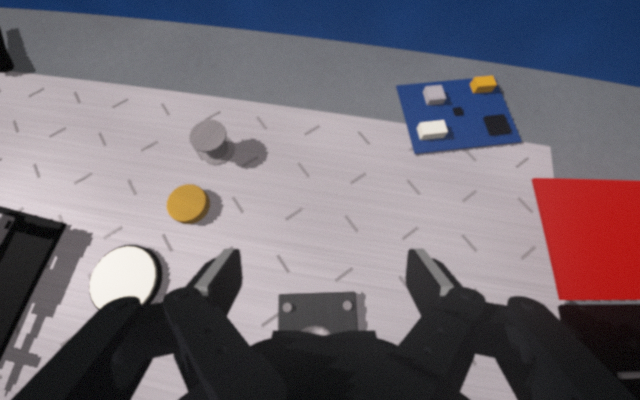

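wg: gauge is the left rod – handle (310,82)–(307,185), collar (307,190), tip (306,258). ws1: mouth ring at (319,230), plate corners roughly (288,176), (352,174), (352,277), (293,279). ws2 has the mouth hidden behind the gripper. Zooming in on both.

```bash
python3 - <<'E'
from h import *
a=load("wg")[0][70:270,270:350]; b=load("ws1")[0][165:290,280:365]
a=cv2.resize(a,None,fx=3,fy=3,interpolation=cv2.INTER_CUBIC); b=cv2.resize(b,None,fx=4.8,fy=4.8,interpolation=cv2.INTER_CUBIC)
cv2.imwrite("pics/z1.png",np.hstack([a,b[:600]])[:,:,::-1]); print(a.shape,b.shape)
E
```

```text
(600, 240, 3) (600, 408, 3)
```

View pics/z1.png

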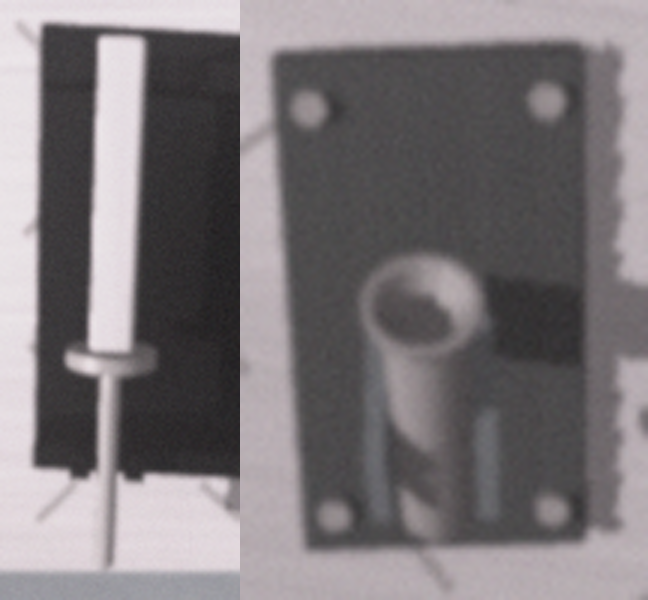

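Left zoom: handle far end (121,37), handle–collar joint (111,352), tip (105,567). Right zoom: mouth rim ellipse centred at (423,304), plate corners (272,52), (584,43), (586,540), (306,548). Converting these to positions.

```bash
cat > m.py <<'E'
from h import *
np.set_printoptions(precision=2,suppress=True)
L=lambda p:np.array(p)/3+[270,70]-0.33
Z=lambda p:(np.array(p)-[240,0])/4.8+[280,165]-0.4
c=load("wg")[2]
e,j=on_z(c,[L((121,37)),L((111,352))],58); tip=on_z(c,[L((105,567))],50)[0]
print("handle end",e,"joint",j,np.linalg.norm(e-j),"tip",tip,np.linalg.norm(e-tip), "yaw",np.arctan2(*(e-tip)[1::-1]),np.arctan2(*(e-j)[1::-1]))
c=load("ws1")[2]
P=on_z(c,[Z(p) for p in [(272,52),(584,43),(586,540),(306,548)]],12)
m=on_z(c,[Z((423,304))],120)[0]
f=(P[0]+P[1])/2; b=(P[2]+P[3])/2
yaw=np.arctan2(*(f-b)[1::-1]); w=np.arctan2(*(P[0]-P[1])[1::-1])-np.pi/2
w1=np.arctan2(*(P[2]-P[3])[1::-1])+np.pi/2
print("plate",np.linalg.norm(f-b),np.linalg.norm(P[0]-P[1]),yaw,w,w1,"sides",np.arctan2(*(P[0]-P[3])[1::-1]),np.arctan2(*(P[1]-P[2])[1::-1]))
d=np.array([np.cos(yaw),np.sin(yaw)]); print("mouth ray",m,"from plate",f[:2]-35*d)
# bolts -> yaw
B=on_z(c,[Z(p) for p in [(310,110),(548,101),(552,510),(334,516)]],14); print("bolts yaw",np.arctan2(*(B[0]-B[3])[1::-1]),np.arctan2(*(B[1]-B[2])[1::-1]),B[:,:2].mean(0))
im,d,c=load("wg"); 
E
python3 m.py; python3 - <<'E'
from h import *
# pad from the first wrist view: white disc, top z=12
im,d,c=load("wg"); g=im.min(2); m=np.uint8(g>225); 
for k in cv2.findContours(m,cv2.RETR_EXTERNAL,cv2.CHAIN_APPROX_NONE)[0]:
    if cv2.contourArea(k)>1500: 
        print(cv2.contourArea(k),cv2.boundingRect(k)); X=on_z(c,k[:,0],12)[:,:2]; print("pad?",cv2.minEnclosingCircle(np.float32(X)))
E
```

```text
handle end [564.56 268.83  58.  ] joint [457.37 273.68  58.  ] 107.29914926276128 tip [366.58 277.99  50.  ] 198.35807804289533 yaw -0.04626266641724477 -0.04524066872665318
plate 158.51010812357538 88.35799601128218 0.20280414772339966 0.2008647200954683 0.2045903284830901 sides 0.20206605014214307 0.2035437816993721
mouth ray [ 508.   -206.88  120.  ] from plate [ 509.22 -207.07]
bolts yaw 0.19990275124598714 0.20163348508669537 [ 463.75 -216.03]
3113.0 (473, 99, 64, 65)
pad? ((515.5911254882812, 34.30344009399414), 39.76628875732422)
19190.0 (119, 52, 162, 180)
pad? ((496.8468017578125, 416.5760192871094), 130.04342651367188)
```

```bash
cat >> h.py <<'E'
M=np.array([508.6,-207,120.]); SY=0.202; TH=np.radians(35)
U=np.array([np.cos(TH)*np.cos(SY),np.cos(TH)*np.sin(SY),np.sin(TH)]); FS=fr(U,[0,0,1.])
G=np.array([450.8,273.95,50.]); FG=fr(np.array([np.cos(-.0455),np.sin(-.0455),0]),[0,0,1.])
FL=np.diag([-1,1,-1])
def tcp(o,F,g=55.): return np.array(o)+F@[g,0,6], F@FL
E
python3 - <<'E'
from h import *
np.set_printoptions(precision=3,suppress=True)
for k in (115,50,0): print(k,ctrl.solve_ik(*tcp(M+k*U,FS)))
print(ctrl.solve_ik(*tcp(G,FG)),ctrl.solve_ik(*tcp(G+[0,0,150],FG)))
p,R=tcp(G,FG)
T=lambda:sensors.read_state()["t"]
ctrl.move_ptp(p+[0,0,120],R); print(T())
ctrl.gripper_to(50); ctrl.move_l(p+[0,0,45],vel=200)
grab("wg2")
print(T())
E
```

```text
115 [-0.585  0.188  1.754  0.583  0.83  -2.677]
50 None
0 None
[ 0.342  0.444  1.691 -0.     1.007 -1.183] [ 0.342  0.25   1.597 -0.     1.295 -1.183]
6.1833
7.2
```

View pics/wg2.png

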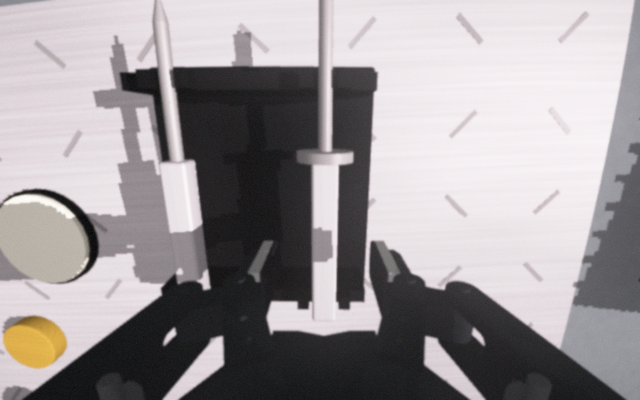

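The gauge lies centred between the jaws (handle at column 324, collar at (325,157)). This orientation runs out of wrist range at the insertion, so I'll grasp with the half turn instead.

```bash
sed -i 's/FL=np.diag(\[-1,1,-1\])/FL=np.diag([1,-1,-1])/' h.py
python3 - <<'E'
from h import *
np.set_printoptions(precision=3,suppress=True)
T=lambda:sensors.read_state()["t"]
ks=[ctrl.solve_ik(*tcp(M+k*U,FS)) for k in (115,50,0,-5)]; print(np.array(ks,dtype=object))
assert all(k is not None for k in ks)
p,R=tcp(G,FG)
ctrl.move_l(p+[0,0,110],vel=250); ctrl.move_ptp(p+[0,0,60],R)
print(ctrl.move_l(p,vel=120,threshold=15)); s=sensors.read_state(); print(s["t"],s["eef_pos"]-p,s["force"])
ctrl.gripper_to(5,force=70); s=sensors.read_state(); print(s["t"],s["grip_width"],s["grasp_force"],s["force"])
ctrl.move_l(p+[0,0,160],vel=150); s=sensors.read_state(); print(s["t"],s["grip_width"],s["grasp_force"],s["force"])
ctrl.move_ptp(*tcp(M+115*U,FS)); s=sensors.read_state(); print(s["t"],s["force"],s["eef_pos"]-tcp(M+115*U,FS)[0])
for n in("scene","top"):
    im,d=optics.grab_frame(n); np.savez(n+"1.npz",im=im,d=d)
    pr=proj(cam(n),[M,M+115*U,M+30*U])
    print(n,pr)
    c=pr[0].astype(int); r=im[max(c[1]-60,0):c[1]+40,c[0]-65:c[0]+65]; cv2.imwrite(f"pics/{n}_r.png",cv2.resize(r,None,fx=5,fy=5,interpolation=cv2.INTER_CUBIC)[:,:,::-1]); print(c-[65,60])
E
```

```text
[[-0.5849098195100617 0.1877842104526124 1.754193778459201
  0.5825999125748118 0.8304981863399141 0.46479357057512605]
 [-0.6640632005929961 0.15363007688532626 1.8838656740251398
  0.6588246857593627 0.7948202449667514 0.3072254444037408]
 [-0.7342358110712306 0.138214120266142 1.9750929841326705
  0.7206428894018493 0.775423242721462 0.17192041201494224]
 [-0.7417454905409526 0.13726068790874013 1.983791646764013
  0.7268937974894065 0.7738686108627175 0.15771397300875023]]
False
10.9083 [0.369 0.14  0.25 ] [ 0.607 -0.159 -0.266]
11.3083 14.64005245334531 68.62480044364929 [ 0.604 -0.15   5.025]
12.525 14.79432561685516 68.14943432807922 [ 0.359 -0.778  0.07 ]
14.25 [-1.146 -0.841  0.147] [ 0.025  0.943 -0.268]
scene [[262.567 147.853]
 [237.38  151.233]
 [256.577 148.655]]
[197  87]
top [[396.038 211.826]
 [392.273 166.877]
 [395.102 200.621]]
[331 151]
```

View pics/scene_r.png

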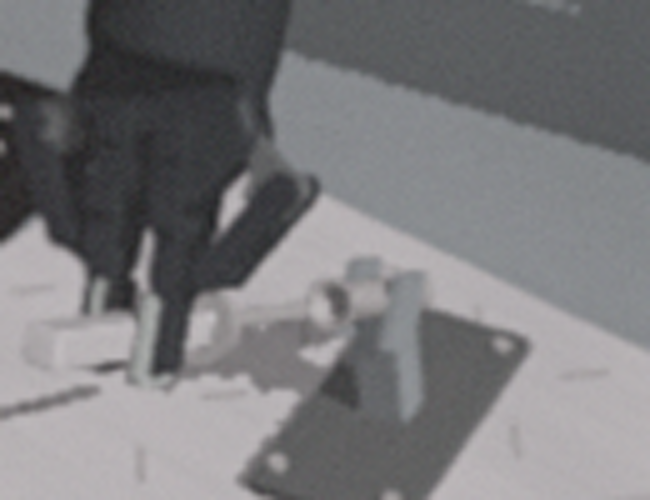

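View pics/top_r.png

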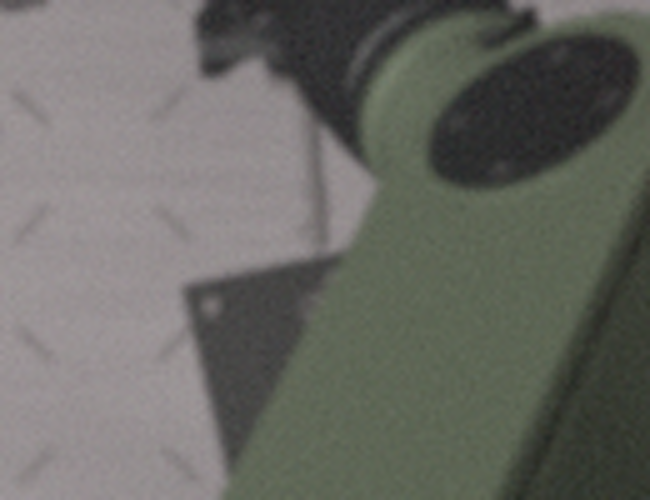

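Scene zoom: the tip at about (305,312) lines up with the mouth at (325,303), rod and sleeve axes parallel; the top view shows the probe straight above the plate's middle, at (320,245), with the mouth mostly hidden by the arm. Inserting under a force guard.

```bash
python3 - <<'E'
from h import *
np.set_printoptions(precision=2,suppress=True)
def rep(tag):
    s=sensors.read_state(); o=s["eef_pos"]-FS@[55,0,6]
    print(tag,round(s["t"],2),"k,y,z",FS.T@(o-M),"F",FS.T@s["force"],"M",FS.T@s["wrist_torque"],s["grip_width"])
ctrl.hold(.3); rep("pre")
for k,v in ((80,60),(45,40),(8,40)):
    hit=ctrl.move_l(tcp(M+k*U,FS)[0],vel=v,threshold=15); rep((k,hit))
    if hit: break
E
```

```text
pre 14.65 k,y,z [115.21   0.42  -0.09] F [ 0.53 -0.22 -0.15] M [ 0.01  0.34 -0.06] 14.701099231085916
(80, False) 15.38 k,y,z [80.2  -0.3   0.18] F [-0.45  0.01 -1.73] M [-0.    0.32  0.  ] 14.438890971647096
(45, False) 16.41 k,y,z [45.38 -0.22  0.15] F [-0.83  0.09 -0.63] M [0.03 0.3  0.02] 14.990870417909697
(8, False) 17.48 k,y,z [ 8.38 -0.24  0.13] F [-0.22 -1.38 -0.57] M [ 0.03  0.35 -0.05] 14.645887414686452
```

```bash
python3 - <<'E'
from h import *
np.set_printoptions(precision=2,suppress=True)
def rep(tag):
    s=sensors.read_state(); o=s["eef_pos"]-FS@[55,0,6]
    print(tag,round(s["t"],2),"k,y,z",FS.T@(o-M),"F",FS.T@s["force"],"M",FS.T@s["wrist_torque"],s["grip_width"])
hit=ctrl.move_l(tcp(M-6*U,FS)[0],vel=12,threshold=15); rep(hit)
ctrl.hold(.4); rep("held")
im,d=optics.grab_frame("scene"); c=proj(cam("scene"),[M])[0].astype(int)
cv2.imwrite("pics/home.png",cv2.resize(im[c[1]-50:c[1]+40,c[0]-65:c[0]+65],None,fx=5,fy=5,interpolation=cv2.INTER_CUBIC)[:,:,::-1])
E
```

```text
True 18.4 k,y,z [ 0.61 -0.19  0.67] F [ 2.59 -0.36 -0.22] M [ 0.03 -0.14  0.02] 14.51433875309978
held 18.8 k,y,z [ 0.56 -0.12  0.54] F [ 4.62 -1.75  1.25] M [-0.08 -0.4   0.07] 14.944641861868933
```

View pics/home.png

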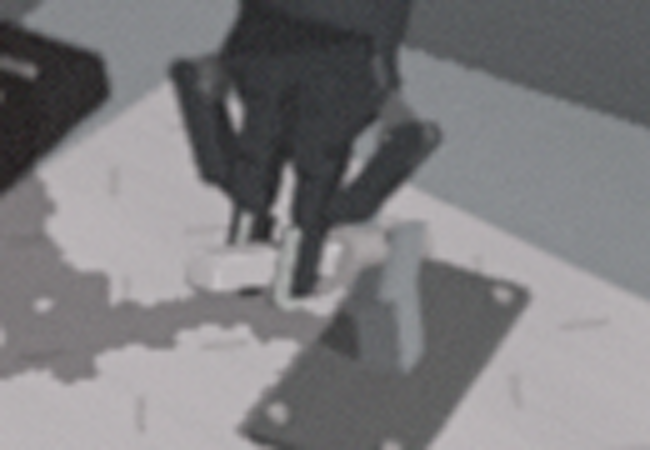

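The collar is against the mouth, within 0.6 mm of the estimate and with the contact force felt. One firmer push to seat it, then draw out and carry it to the pad.

```bash
python3 - <<'E'
from h import *
np.set_printoptions(precision=2,suppress=True)
def rep(tag):
    s=sensors.read_state(); o=s["eef_pos"]-FS@[55,0,6]
    print(tag,round(s["t"],2),"k,y,z",FS.T@(o-M),"F",FS.T@s["force"],s["grip_width"])
hit=ctrl.move_l(tcp(M-6*U,FS)[0],vel=12,threshold=18); rep(hit); ctrl.hold(.2)
ctrl.move_l(tcp(M+50*U,FS)[0],vel=60); rep("out")
ctrl.move_l(tcp(M+145*U,FS)[0],vel=120); rep("out")
tip=np.array([516,33,92.]); F=np.eye(3); p,R=tcp(tip+[85,0,0],F)
ctrl.move_ptp(p+[0,0,60],R); ctrl.move_l(p,vel=60); ctrl.hold(.5)
s=sensors.read_state(); print(s["t"],s["eef_pos"]-p,s["force"],s["grip_width"])
for n in("top","scene"):
    im,d=optics.grab_frame(n); c=cam(n); v,u=np.nonzero(d>0); px=np.c_[u,v]
    r=rays(c,px); X=c[3]+r*(d[v,u]/(r@c[2][:,2]))[:,None]
    near=(abs(X[:,0]-560)<90)&(abs(X[:,1]-33)<25)&(X[:,2]>55)&(X[:,2]<125)
    Y=X[near]; 
    for a in range(500,610,10):
        q=Y[(Y[:,0]>=a)&(Y[:,0]<a+10)]
        if len(q): print(n,a,len(q),q.min(0),np.median(q,0))
    np.savez(n+"2.npz",im=im,d=d)
E
```

```text
False 19.47 k,y,z [ 0.39 -0.47  1.28] F [19.82  4.21 -4.72] 14.69997213274339
out 20.75 k,y,z [49.39  0.31 -0.22] F [-0.67 -0.33 -0.23] 14.93422701736579
out 21.69 k,y,z [143.72   0.39  -0.47] F [-0.61  0.07  0.07] 14.590945791369736
24.2583 [-0.01 -0.    0.03] [ 0.7  -0.39 -0.63] 14.661898559330936
scene 510 3 [515.84  33.2   93.21] [517.57  34.77  93.78]
scene 520 14 [520.44  32.44  92.01] [525.03  35.5   95.4 ]
scene 530 11 [530.56  31.21  91.39] [534.55  34.59  95.29]
scene 540 17 [540.36  31.38  90.73] [543.88  35.11  96.24]
scene 550 14 [550.56  31.96  93.04] [555.48  35.46  95.33]
scene 560 14 [560.75  30.77  92.9 ] [564.88  34.97  95.28]
scene 570 18 [570.75  29.97  90.94] [575.59  35.03  94.43]
scene 580 10 [581.64  31.46  92.23] [584.78  35.46  95.29]
scene 590 2 [590.01  37.49  93.72] [594.76  41.99  97.08]
scene 600 4 [600.18  44.6   96.63] [601.26  47.6  102.26]
```

The rod is level (probe surface at z about 95 mm along its whole length) and its tip is at about (516, 34), over the pad. Handing in.

```bash
python3 -c "
from h import *
s=sensors.read_state(); print(s['t'],abs(np.array(s['qvel'])).max())
print(ctrl.finish_job())"
```

```text
24.3583 0.0014958346613211002
the job is handed in; nothing more can be done
None
```

The job is handed in at 24.4 s: I pushed the gauge into the sleeve until its collar stopped at the mouth, drew it right out, and it is now held level and still, its tip over the pad centre to within about 2 mm and about 80 mm above it; I never went near the scriber, spool or tin, though I did not recheck them.

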